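# Set the laminator for a large, thick pouch

### The arm

A 6-joint arm with a two-finger parallel gripper is mounted at the origin on a cart in front of the work surface, level with it; the furniture and walls round the work are solid. World frame = base frame: x ahead of the robot, y to its left, z up, the work surface at z = 0. Lengths are in m, angles in rad, forces in N, time in s.
With the tool pointing down it reaches from about 0.425 to 0.95 m from the base axis. Payload 3.5 kg.
Tool frame: the origin (TCP) lies on the centre line of the jaws, within the pads' length; the fingertips stand 19 mm ahead of it and the grasp point (between the pads) is the TCP; z points along the fingers, y is the line along which they close (so a half turn about z gives the same grasp; the last joint's range is limited). The gripper opens to 85 mm and grips with 20 to 120 N. Pads are 22 mm wide; open, the fingers measure 114 mm over their backs; the gripper's body (76 mm by 85 mm) begins 54 mm behind the grasp point. The pads swing forward as they close: fully open they stand 13 mm farther back than shut.
Start: joints at [-0.89, 0.286, 1.577, -0, 1.279, -0.15], TCP at [0.498, -0.455, 0.25] pointing down, gripper open.
Joint ranges: [-2.77, 2.77], [-0.9, 2.22], [0.21, 2.48], [-1.53, 4.67], [0.24, 2.81], [-2.84, 2.84]. Speed limits (rad/s): [2.79, 2.79, 3.14, 3.14, 3.14, 3.14].

### API

Orientations are given as a unit quaternion [x, y, z, w].
In Python, from plant import ctrl, imaging gives the robot as it stands. The module is installed in compiled form; this text tells all that it offers.
- The arm moves only by the shell command python3 -m handwheel 'ROWS' [OPENING] [FORCE]. ROWS is JSON, one flat list of numbers, 6 for each row, row after row: the shift along the world's x, y, z in units of 150 mm (1.0 is 150 mm), then the turn, a rotation vector about the world's x, y, z in units of 90 degrees (1.0 is 90 degrees). In form: [tx, ty, tz, rx, ry, rz, tx, ty, tz, rx, ry, rz, ...]. A call has 1 to 5 rows; each row shifts and turns the commanded pose from where the row before left it; what a row does not reach is not made up. A row lasts 1/12 s, in which the tool goes at most 41.7 mm and 7.16 degrees, less where a joint would pass 70% of its speed; a pose out of reach is approached as far as the arm can. A call with a number of a shift or a turn outside -1 to 1 is refused whole. A call with a gripper value outside its range is refused whole. OPENING is the opening, from 0 (shut) to 1 (fully open), set as the call begins (- or left out, the last holds). The fingers move at their own pace and stop on an object; FORCE is the grip in N (left out, the last holds). Time passes only in rows, so rows that do not move let the fingers close. It gives the time, the measured TCP pose, the force, the opening and the grip force at its end, in the units of the state.
- ctrl.get_state(): the state, without advancing time (a new reading comes with each control period).
- imaging.read_camera(name): name is "scene" or "top" or "wrist"; returns (picture, depth): 384x512x3 uint8, blue, green, red; 384x512 float32, m along the optical axis (not along the pixel's ray), 0 where there is no reading.
- imaging.get_calibration(name): a dict with "fovy" (degrees; the focal length in pixels is half the picture's height over the tangent of half this angle, whatever the lens; pixels are square), "cx", "cy" (the principal point, pixels), "distortion" ([k1, k2, p1, p2, k3] as OpenCV has them; the pictures are not rectified), "R" (3x3) and "t" (3): a world point X has camera coordinates R X + t. Camera axes: x right, y down, z forward; pixel columns grow to the right and rows downward; lengths in m; the calibration is good to about 2 mm. A picture is of the moment at which its call begins: read the wrist's pose just before it. get_calibration takes no time and is no camera call; for the wrist camera it gives the pose at the moment of the call.
- ctrl.sign_off(): hands the job in; it is judged then, once.
The state is a dict: "time": time; "qpos": joint angles; "dq": joint speeds; "joint_efforts": joint torques, N m; "eef_pos": TCP position; "tcp_rot": TCP orientation; "contact_force": force on the tool from outside, world axes, zero at the start; "wrist_torque": the same for the moment, N m; "opening": opening from 0.0 (shut) to 1.0 (fully open); "finger_force": force on a finger pad.
Only numpy, scipy, OpenCV 4.12 (cv2) and the standard library are available. Lean on these libraries where they do the work, as an engineer would, in place of code of your own. Each camera call takes 0.05 s, during which the arm holds its last target. There are 200 camera calls.

### The job

Set the small laminator on the desk for a large, thick pouch: slide its size grip along the track all the way to the end stop beside the large sheet outline, and turn its thickness dial clockwise from the thin line past its click until it points at the thick mark. Leave both there, and do not shift the mug, the hole punch or the sticky notes that stand round it.

Things in the scene. Friction and masses are not known exactly. Their poses are not given: they have to be found in the camera images.
- laminator: fixed white desktop laminator, 115 mm deep (x), 290 mm long (y), flat top 56 mm above the desk. Origin: centre of its underside; x away from the feed-slot side, y to the left seen from there, z up. Slide track on the left half of the top, dial on the right half. Behind the track, raised sheet outlines: small (16x12 mm) at its right end, large (32x24 mm) at its left end.
- size_slide (a joint): travel of the size slide in m: 0 at the small-sheet end, 0.080 against the end stop at the large-sheet end; it moves along the laminator's +y as the value grows, with about 2 N of friction, and stays where it is left
- slide_top (a point): centre of the top of the slide's dark grip, 27.5 mm above the laminator's top. The grip is an upright block 18 mm (x) by 14 mm (y), on a shoe 22 by 26 mm and 7 mm high; all axes as the laminator's. The end stops on the track stand only 6 mm above the top.
- slide_end (a point): where slide_top is when the slide is against the end stop at the large-sheet end (fixed to the laminator)
- thickness_dial (a joint): turn of the dial in rad, clockwise seen from above: 0 pointing at the thin line (0.6 rad to the left of the laminator's x), 1.2 (the stop) pointing at the thick mark (0.6 rad to the right of it). An over-centre click: about 0.1 Nm to start it, it springs back if let go before 0.6 and snaps on to 1.2 past it
- dial_grip (a point): centre of the top of the dial's bar, on the dial's axis, 29 mm above the laminator's top. The dark bar is 46 mm long along the point's x (which points where the dial points, to the end with the white line), 13 mm wide along its y, 22 mm high, on a disc of radius 23 mm and 8 mm high.
- mug: patterned white mug, 83x117x94 mm, handle included, standing to the right of the laminator; origin at the centre of its underside
- punch: hole punch, 98x105x61 mm, to the left of the laminator; origin at the centre of its underside
- notes: square pad of sticky notes, 76x76x17 mm, on the desk in front of the laminator; origin at the centre of its underside

How it is judged:
By the outcome, as a careful person would: the job done as asked, in the order asked, and still so for the second after the job is handed in, with the robot touching nothing.
It also fails if it takes over 42 s, if anything falls off the work surface, if the arm or the gripper's body presses on something with over 40 N, if the wrist force passes 120 N, or if a joint passes its speed limit or range.

## Working session

There is one attempt and no reset: what is moved stays moved. The work goes in short steps, Python scripts to look and compute and a shell command to move; the robot and the scene stay as the last step left them, time stands still between calls to the robot, and variables do not carry over. Pictures are saved under pics/ and viewed, at most 10 in all, crops included, and the job is handed in when it is done.

```bash
mkdir -p pics
cat > h.py <<'E'
import numpy as np, cv2
from plant import ctrl, imaging
def K(c,shape=(384,512)):
    f=shape[0]/2/np.tan(np.radians(c['fovy'])/2)
    return np.array([[f,0,c['cx']],[0,f,c['cy']],[0,0,1.]])
def cast(c,px,z):
    "pixels -> points on world plane z"
    u=cv2.undistortPoints(np.float64(px).reshape(-1,1,2),K(c),np.float64(c['distortion'])).reshape(-1,2)
    R=np.array(c['R']);t=np.array(c['t']);o=-R.T@t
    d=np.c_[u,np.ones(len(u))]@R
    return o+d*((z-o[2])/d[:,2])[:,None]
def cloud(c,depth):
    v,u=np.mgrid[:384,:512]
    n=cv2.undistortPoints(np.float64(np.c_[u.ravel(),v.ravel()]).reshape(-1,1,2),K(c),np.float64(c['distortion'])).reshape(-1,2)
    P=np.c_[n,np.ones(len(n))]*depth.reshape(-1,1)
    return ((P-np.array(c['t']))@np.array(c['R'])).reshape(384,512,3)
E
python3 - <<'E'
from h import *
s=ctrl.get_state();print({k:np.round(v,3).tolist() for k,v in s.items()})
for n in('top','scene','wrist'):
    c=imaging.get_calibration(n);p,d=imaging.read_camera(n)
    cv2.imwrite(f'pics/{n}0.png',p);np.savez(f'{n}0.npz',p=p,d=d,**{k:np.array(v) for k,v in c.items()})
    print(n,c['fovy'],-np.array(c['R']).T@c['t'],(d>0).mean())
a=np.hstack([cv2.imread('pics/top0.png'),cv2.imread('pics/scene0.png')])
E
```

```text
{'time': 0.0, 'qpos': [-0.89, 0.287, 1.578, -0.0, 1.279, -0.15], 'dq': [0.0, 0.001, 0.001, 0.001, 0.0, -0.0], 'joint_efforts': [-0.001, -40.598, -29.263, -0.0, 0.006, 0.0], 'eef_pos': [0.498, -0.455, 0.249], 'tcp_rot': [0.915, 0.404, -0.0, -0.001], 'contact_force': [0.851, -0.417, 0.438], 'wrist_torque': [-0.027, 0.029, 0.012], 'finger_force': 0.0, 'opening': 1.001}
top 55.555841793795395 [0.48258345 0.04487152 0.92927059] 0.9960428873697916
scene 43.571005286276126 [ 1.0121119  -0.47741898  1.20525974] 0.9959004720052084
wrist 69.21273012505931 [ 0.54678561 -0.40342652  0.3722151 ] 0.996063232421875
```

View pics/top0.png

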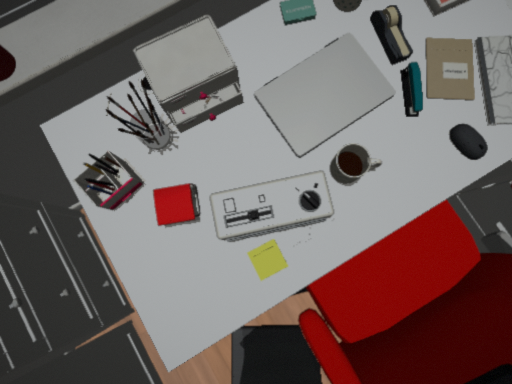

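View pics/scene0.png

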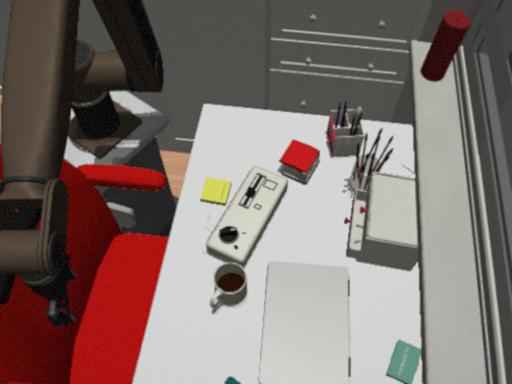

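The top view shows the laminator centred near (272,205), the grip near (254,215), the dial near (310,201), the large outline at (229,204), the punch at (177,204), the mug at (352,163) and the notes at (268,259). Next I'll measure them using depth and colour.

Run:
```python
from h import *
L={n:dict(np.load(f'{n}0.npz')) for n in('top','scene')}
for n,c in L.items():
    W=cloud(c,c['d']);z=W[...,2];p=c['p'].astype(int)
    if n=='top': roi=np.zeros(z.shape,bool);roi[165:245,205:340]=1
    else: roi=np.zeros(z.shape,bool);roi[160:270,200:295]=1
    print(n,'desk z',np.median(z[roi&(z<.02)]))
    m=roi&(abs(z-.056)<.006)&(p.min(2)>120)
    k,lab,st,_=cv2.connectedComponentsWithStats(m.astype(np.uint8));m=lab==1+st[1:,4].argmax()
    cnt=max(cv2.findContours(m.astype(np.uint8),cv2.RETR_EXTERNAL,cv2.CHAIN_APPROX_NONE)[0],key=len)
    q=cast(c,cnt.reshape(-1,2),.056)
    r=cv2.minAreaRect(np.float32(q[:,:2]*1000));print('lam rect',r,'z',np.median(z[m]))
    dark=roi&(p.max(2)<70)&(z>.04)
    k,lab,st,ce=cv2.connectedComponentsWithStats(dark.astype(np.uint8))
    for i in range(1,k):
        if st[i,4]>15:
            mm=lab==i
            zz=z[mm];hi=mm&(z>.074);
            print('dark',st[i],'zmax',np.percentile(zz,95),'hi n',hi.sum(),'meanhi',W[hi].mean(0) if hi.any() else None)
            if hi.sum()>5:
                print('  rect hi',cv2.minAreaRect(np.float32(W[hi][:,:2]*1000)))
c=L['top'];a=cv2.resize(c['p'][165:245,205:340],None,fx=5.5,fy=5.5,interpolation=cv2.INTER_CUBIC);cv2.imwrite('pics/topc.png',a)
```

```text
top desk z -0.0022003742473857254
lam rect ((590.9722900390625, 21.517501831054688), (110.3931655883789, 285.1333312988281), 11.114157676696777) z 0.053676266221664874
dark [332 165   8  14  67] zmax 0.08476536022387027 hi n 15 meanhi [ 0.66916231 -0.13658871  0.08195932]
  rect hi ((668.830322265625, -136.5691680908203), (19.057268142700195, 1.8638935089111328), 28.305706024169922)
dark [301 191  19  19 273] zmax 0.0843508351746737 hi n 95 meanhi [ 0.59441463 -0.072149    0.0821083 ]
  rect hi ((596.5397338867188, -71.7557144165039), (42.99845504760742, 12.910871505737305), 44.51984405517578)
dark [227 210  44  13 197] zmax 0.08184124588788352 hi n 46 meanhi [0.56317449 0.06567014 0.08040406]
  rect hi ((563.3353271484375, 65.54295349121094), (16.33475112915039, 14.199413299560547), 13.168130874633789)
scene desk z 0.0007420957591586556
lam rect ((592.9769287109375, 20.954071044921875), (114.32820129394531, 286.2130432128906), 11.081462860107422) z 0.055843264808714245
dark [244 176  18  29 106] zmax 0.08511718970744638 hi n 30 meanhi [0.58124509 0.04679282 0.1195743 ]
  rect hi ((783.7486572265625, -205.05230712890625), (13.963675498962402, 710.7310791015625), 38.852291107177734)
dark [220 227  17  15 196] zmax 0.08591595155744232 hi n 81 meanhi [ 0.60225961 -0.07878255  0.09597806]
  rect hi ((794.632080078125, -278.84112548828125), (42.586700439453125, 587.4595947265625), 43.454933166503906)
```

View pics/topc.png

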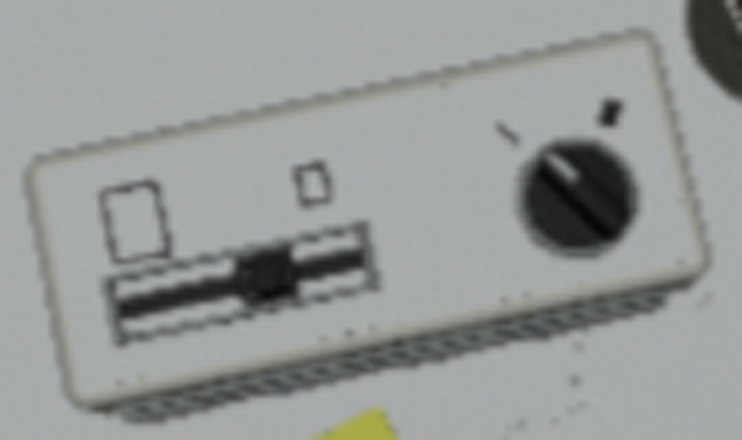

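The crop shows the grip at crop px (267,272), with about 0.03 of travel already used. The white line on the dial points up-left at the thin line. The laminator is at about (0.592, 0.021) with a yaw of 11.1°. Next I'll hover above the grip with the tool's closing line along the laminator's y, and refine the positions there.

```bash
python3 -m handwheel '[0.029,0.231,0,0,0,-0.027,0.029,0.231,0,0,0,-0.027,0.029,0.231,0,0,0,-0.027,0.029,0.231,0,0,0,-0.027,0.029,0.231,0,0,0,-0.027]' 0.5 30
python3 -m handwheel '[0.029,0.231,0,0,0,-0.027,0.029,0.231,0,0,0,-0.027,0.029,0.231,0,0,0,-0.027,0.029,0.231,0,0,0,-0.027,0.029,0.231,0,0,0,-0.027]'
python3 -m handwheel '[0.029,0.231,0,0,0,-0.027,0.029,0.231,0,0,0,-0.027,0.029,0.231,0,0,0,-0.027,0.029,0.231,0,0,0,-0.027,0.029,0.231,0,0,0,-0.027]'
python3 -m handwheel '[0,0,0,0,0,0,0,0,0,0,0,0]'
python3 - <<'E'
from h import *
c=imaging.get_calibration('wrist');p,d=imaging.read_camera('wrist')
cv2.imwrite('pics/w1.png',p);np.savez('w1.npz',p=p,d=d,**{k:np.array(v) for k,v in c.items()})
s=ctrl.get_state();print(s['time'],s['eef_pos'],s['tcp_rot'],s['qpos'])
t=dict(np.load('top0.npz'));print('mug c',cast(t,[[352,163]],.09),'punch',cast(t,[[177,204]],.06))
E
```

```text
time: 0.57
eef_pos: [0.5199, -0.2802, 0.2498]
tcp_rot: [0.953, 0.303, -0.0, -0.0]
contact_force: [0.9, 1.3, 0.4]
opening: 0.497
finger_force: 0.0
time: 0.98
eef_pos: [0.5417, -0.1069, 0.2501]
tcp_rot: [0.98, 0.201, -0.0, -0.0]
contact_force: [-0.0, 0.5, 1.0]
opening: 0.5
finger_force: 0.0
time: 1.4
eef_pos: [0.5634, 0.0664, 0.2501]
tcp_rot: [0.995, 0.096, -0.0, -0.0]
contact_force: [-0.1, -0.6, 0.1]
opening: 0.502
finger_force: 0.0
time: 1.57
eef_pos: [0.5634, 0.0662, 0.2499]
tcp_rot: [0.995, 0.099, -0.0, 0.0]
contact_force: [1.0, -0.6, -0.4]
opening: 0.501
finger_force: 0.0
1.6167 [0.56345715 0.06500613 0.2499396 ] [ 9.95168284e-01  9.81829218e-02 -3.99523352e-04  2.02993490e-04] [-6.37641161e-02  5.06911969e-02  1.84541407e+00 -5.58806900e-04
  1.24621048e+00  1.31052788e+00]
mug c [[ 0.67941157 -0.1709193   0.09      ]] punch [[0.59330742 0.24684716 0.06      ]]
```

View pics/w1.png

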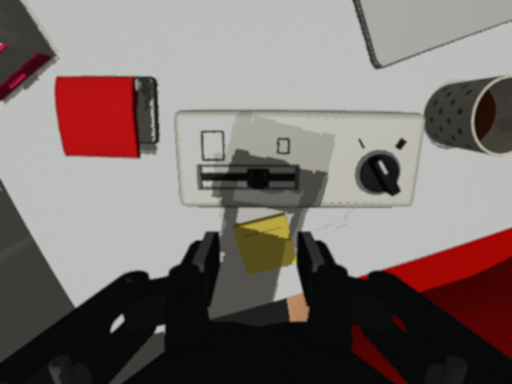

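The wrist view shows the grip at (258,179) and the track from 198 to 298. The dial is at (378,174), pointing at the thin mark (362,143), with the thick mark at (401,143).

```bash
cat > m.py <<'E'
from h import *
def measure(c):
    W=cloud(c,c['d']);z=W[...,2];p=c['p'].astype(int)
    o=np.array([.592,.0213]);a=.194;A=np.array([[np.cos(a),np.sin(a)],[-np.sin(a),np.cos(a)]])
    l=(W[...,:2]-o)@A.T
    for nm,yr in(('slide',(0,.13)),('dial',(-.13,-.06))):
        m=(z>.077)&(z<.093)&(l[...,1]>yr[0])&(l[...,1]<yr[1])&(abs(l[...,0])<.05)&(p.max(2)<(80 if nm=='slide' else 260))
        n,lab,st,_=cv2.connectedComponentsWithStats(m.astype(np.uint8));m=lab==1+st[1:,4].argmax()
        cnt=max(cv2.findContours(m.astype(np.uint8),0,1)[0],key=len).reshape(-1,2)
        q=cast(c,cnt,.0835 if nm=='slide' else .085)
        r=cv2.minAreaRect(np.float32(q[:,:2]*1000));ce=np.array(r[0])/1000
        print(nm,np.round(ce,4),'size',np.round(r[1],1),'ang',round(r[2],1),'z',round(float(np.median(z[m])),4),'local',np.round(A@(ce-o),4))
    m=(abs(z-.056)<.004)&(abs(l[...,0])<.075)&(abs(l[...,1])<.17)
    cnt=max(cv2.findContours(m.astype(np.uint8),0,1)[0],key=cv2.contourArea).reshape(-1,2)
    print('lam',cv2.minAreaRect(np.float32(cast(c,cnt,.056)[:,:2]*1000)))
    return A,o
E
python3 - <<'E'
from m import *
c=dict(np.load('w1.npz'));A,o=measure(c)
q=cast(c,[[198,178],[298,178]],.056);print('track',(q[:,:2]-o)@A.T)
E
```

```text
slide [0.5664 0.0665] size [17.5 14. ] ang 11.4 z 0.0823 local [-0.0164  0.0493]
dial [ 0.5986 -0.0679] size [46.8 14.2] ang 46.3 z 0.0839 local [-0.0107 -0.0888]
lam ((593.217529296875, 22.616905212402344), (109.64482879638672, 282.8556823730469), 11.146424293518066)
track [[-0.0194766   0.11890525]
 [-0.01902235  0.00203161]]
```

```bash
python3 -m handwheel '[0.01,0,-0.22,0,0,0,0,0,-0.22,0,0,0,0,0,-0.22,0,0,0,0,0,-0.22,0,0,0,0,0,-0.15,0,0,0]'
python3 -m handwheel '[0,0,-0.07,0,0,0,0,0,0,0,0,0]'
python3 -m handwheel '[0,0,0,0,0,0,0,0,0,0,0,0,0,0,0,0,0,0,0,0,0,0,0,0]' 0 30
python3 -m handwheel '[0,0,0,0,0,0,0,0,0,0,0,0]'
```

```text
time: 2.03
eef_pos: [0.5634, 0.0629, 0.0923]
tcp_rot: [0.995, 0.096, -0.002, -0.0]
contact_force: [0.0, 0.1, -0.2]
opening: 0.499
finger_force: 0.0
time: 2.2
eef_pos: [0.5631, 0.0634, 0.0822]
tcp_rot: [0.995, 0.096, -0.003, -0.0]
contact_force: [0.2, 0.8, 0.2]
opening: 0.499
finger_force: 0.0
time: 2.53
eef_pos: [0.5668, 0.0644, 0.0877]
tcp_rot: [0.995, 0.097, 0.002, 0.0]
contact_force: [-0.2, -0.9, 2.3]
opening: 0.154
finger_force: 32.0
time: 2.7
eef_pos: [0.5668, 0.0644, 0.0877]
tcp_rot: [0.995, 0.097, 0.002, 0.001]
contact_force: [-1.1, -1.1, 5.8]
opening: 0.159
finger_force: 32.4
```

```bash
python3 -m handwheel '[-0.016,0.08,0,0,0,0,-0.016,0.08,0,0,0,0,-0.016,0.08,0,0,0,0,-0.013,0.065,0,0,0,0,0,0,0,0,0,0]'
python3 -m handwheel '[-0.003,0.015,0,0,0,0,0,0,0,0,0,0]'
python3 -m handwheel '[-0.003,0.015,0,0,0,0,0,0,0,0,0,0]'
```

```text
time: 3.12
eef_pos: [0.5574, 0.1118, 0.0877]
tcp_rot: [0.995, 0.098, 0.002, -0.0]
contact_force: [-0.9, 2.6, 7.3]
opening: 0.154
finger_force: 32.4
time: 3.28
eef_pos: [0.5572, 0.113, 0.0876]
tcp_rot: [0.995, 0.098, 0.002, 0.0]
contact_force: [-1.2, 0.7, 5.6]
opening: 0.15
finger_force: 32.4
time: 3.45
eef_pos: [0.5568, 0.1149, 0.0876]
tcp_rot: [0.995, 0.097, 0.002, 0.001]
contact_force: [-0.4, -0.1, 6.2]
opening: 0.151
finger_force: 32.4
```

```bash
python3 -m handwheel '[-0.003,0.015,0,0,0,0,0,0,0,0,0,0]'
python3 -m handwheel '[-0.003,0.015,0,0,0,0,0,0,0,0,0,0]'
```

```text
time: 3.62
eef_pos: [0.5564, 0.117, 0.0877]
tcp_rot: [0.995, 0.097, 0.002, 0.001]
contact_force: [-0.5, -1.4, 6.4]
opening: 0.152
finger_force: 32.4
time: 3.78
eef_pos: [0.5563, 0.1177, 0.0877]
tcp_rot: [0.995, 0.098, 0.002, 0.002]
contact_force: [0.0, -6.5, 5.6]
opening: 0.154
finger_force: 32.3
```

```bash
python3 -m handwheel '[-0.003,0.015,0,0,0,0,0,0,0,0,0,0]'
```

```text
time: 3.95
eef_pos: [0.5562, 0.1179, 0.0876]
tcp_rot: [0.995, 0.099, 0.002, 0.005]
contact_force: [0.3, -13.7, 4.8]
opening: 0.149
finger_force: 32.2
```

```bash
python3 -m handwheel '[0,0,0,0,0,0,0,0,0,0,0,0,0,0,0,0,0,0]' 0.45 40
python3 -m handwheel '[0,0,0.1,0,0,0,0,0,0.2,0,0,0,0,0,0.25,0,0,0,0,0,0.25,0,0,0,0,0,0,0,0,0]'
python3 -m handwheel '[0.055,-0.25,0,0,0,0.076,0.055,-0.25,0,0,0,0.076,0.055,-0.25,0,0,0,0.076,0.055,-0.25,0,0,0,0.076,0.055,-0.25,0,0,0,0.076]'
python3 -m handwheel '[0,0,0,0,0,0,0,0,0,0,0,0]'
python3 - <<'E'
from m import *
c=imaging.get_calibration('wrist');p,d=imaging.read_camera('wrist')
cv2.imwrite('pics/w2.png',p);c=dict(c,p=p,d=d);measure(c)
s=ctrl.get_state();print(s['time'],s['eef_pos'],s['tcp_rot'],s['qpos'])
p,d=imaging.read_camera('top');c=dict(imaging.get_calibration('top'),p=p,d=d);cv2.imwrite('pics/t2.png',p);np.savez('w2.npz',**c)
try: measure(c)
except Exception as e: print(e)
E
```

```text
time: 4.2
eef_pos: [0.5537, 0.1218, 0.0854]
tcp_rot: [0.995, 0.097, 0.0, -0.0]
contact_force: [-0.2, -0.2, 1.0]
opening: 0.449
finger_force: 0.0
time: 4.62
eef_pos: [0.5581, 0.1225, 0.2145]
tcp_rot: [0.995, 0.098, 0.008, 0.0]
contact_force: [0.7, 0.6, 1.1]
opening: 0.448
finger_force: 0.0
time: 5.03
eef_pos: [0.5949, -0.0657, 0.205]
tcp_rot: [0.922, 0.387, 0.0, -0.0]
contact_force: [1.2, 0.2, -0.8]
opening: 0.447
finger_force: 0.0
time: 5.2
eef_pos: [0.5949, -0.0662, 0.2048]
tcp_rot: [0.924, 0.382, -0.0, -0.0]
contact_force: [-0.0, 0.5, -0.6]
opening: 0.451
finger_force: 0.0
slide [0.5577 0.1135] size [17.5 15.7] ang 12.9 z 0.0824 local [-0.0159  0.0971]
dial [ 0.5991 -0.0691] size [45.5 12.6] ang 45.5 z 0.0841 local [-0.0105 -0.09  ]
lam ((593.211669921875, 21.743385314941406), (109.98336791992188, 281.7672424316406), 11.221295356750488)
5.25 [ 0.59466777 -0.0648448   0.20468674] [ 9.23803499e-01  3.82866337e-01 -2.21321503e-04 -6.42865806e-04] [-2.78385271e-01  1.60719770e-01  1.81140262e+00  7.94187577e-04
  1.17061669e+00  5.06306913e-01]
slide [0.5536 0.1152] size [16.9 12.9] ang 13.7 z 0.0808 local [-0.0196  0.0996]
attempt to get argmax of an empty sequence
```

View pics/w2.png

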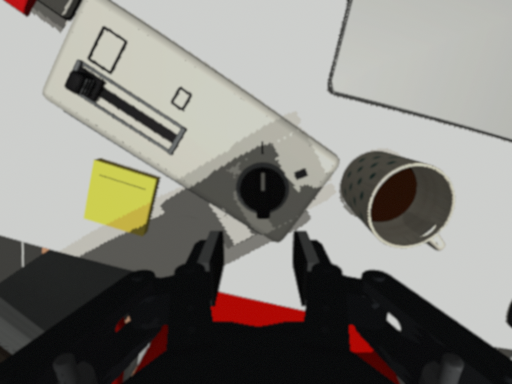

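The wrist view shows the grip at the left end of the track near (88,85) and the dial at (262,188). The dial is still on thin, and the tool is lined up across its bar. I'll take a closer look at the slide end before I turn the dial.

Run:
```python
from h import *
p=cv2.imread('pics/w2.png')[50:170,40:200];q=cv2.imread('pics/t2.png')[185:245,205:285]
a=cv2.resize(p,(400,300),interpolation=2);b=cv2.resize(q,(400,300),interpolation=2);cv2.imwrite('pics/c2.png',np.hstack([a,b]))
```

```text
(no output)
```

View pics/c2.png

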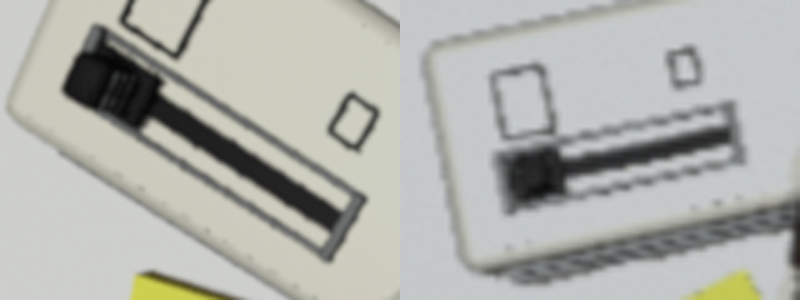

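The shoe sits flush against the left end stop in both views. Next is the dial.

```bash
python3 -m handwheel '[0.02,-0.025,-0.2,0,0,0,0,0,-0.2,0,0,0,0,0,-0.2,0,0,0,0,0,-0.15,0,0,0,0,0,-0.04,0,0,0]'
python3 -m handwheel '[0,0,0,0,0,0]'
python3 -m handwheel '[0,0,0,0,0,0,0,0,0,0,0,0,0,0,0,0,0,0,0,0,0,0,0,0]' 0 60
python3 -m handwheel '[0,0,0,0,0,0,0,0,0,0,0,0]'
```

```text
time: 5.72
eef_pos: [0.5944, -0.0657, 0.0818]
tcp_rot: [0.923, 0.385, -0.003, -0.003]
contact_force: [-1.7, 0.6, 0.9]
opening: 0.453
finger_force: 1.0
time: 5.8
eef_pos: [0.5962, -0.0665, 0.0847]
tcp_rot: [0.923, 0.385, -0.002, -0.002]
contact_force: [-0.6, 0.1, 0.1]
opening: 0.45
finger_force: 0.0
time: 6.13
eef_pos: [0.5992, -0.0681, 0.0893]
tcp_rot: [0.923, 0.384, 0.002, 0.001]
contact_force: [-1.1, 3.0, 5.2]
opening: 0.136
finger_force: 61.9
time: 6.3
eef_pos: [0.5992, -0.0681, 0.0894]
tcp_rot: [0.923, 0.384, 0.002, 0.0]
contact_force: [-1.2, 2.4, 6.7]
opening: 0.133
finger_force: 62.0
```

```bash
python3 -m handwheel '[0,0,0.005,0,0,-0.05,0,0,0,0,0,-0.05,0,0,0,0,0,-0.05,0,0,0,0,0,-0.05,0,0,0,0,0,-0.05]'
python3 -m handwheel '[0,0,0,0,0,-0.05,0,0,0,0,0,-0.05,0,0,0,0,0,-0.05,0,0,0,0,0,-0.05,0,0,0,0,0,-0.05]'
```

```text
time: 6.72
eef_pos: [0.5997, -0.0691, 0.0894]
tcp_rot: [0.981, 0.195, 0.003, 0.001]
contact_force: [1.5, -0.1, 0.9]
opening: 0.131
finger_force: 61.3
time: 7.13
eef_pos: [0.5999, -0.0702, 0.0894]
tcp_rot: [1.0, -0.0, 0.003, 0.002]
contact_force: [2.4, -2.9, 0.4]
opening: 0.133
finger_force: 61.2
```

```bash
python3 -m handwheel '[0,0,0,0,0,-0.052,0,0,0,0,0,-0.052,0,0,0,0,0,-0.052,0,0,0,0,0,-0.052,0,0,0,0,0,-0.052]'
python3 -m handwheel '[0,0,0,0,0,-0.015,0,0,0,0,0,0]'
python3 -c "
from plant import ctrl
s=ctrl.get_state();print(s['wrist_torque'],s['tcp_rot'],s['contact_force'])"
```

```text
time: 7.55
eef_pos: [0.5997, -0.0713, 0.0894]
tcp_rot: [0.979, -0.203, 0.003, 0.002]
contact_force: [1.2, -5.8, 1.2]
opening: 0.134
finger_force: 61.3
time: 7.72
eef_pos: [0.5997, -0.0713, 0.0894]
tcp_rot: [0.977, -0.212, 0.003, 0.003]
contact_force: [0.7, -5.5, 0.8]
opening: 0.134
finger_force: 61.3
[-0.96773254 -0.13828224  0.42078941] [ 0.97724874 -0.21205708  0.00321161  0.00252518] [ 0.70994552 -5.51379314  0.84377003]
```

```bash
python3 -m handwheel '[0,0,0,0,0,0.012,0,0,0,0,0,0]'
python3 -m handwheel '[0,0,0,0,0,0,0,0,0,0,0,0,0,0,0,0,0,0]' 0.4 40
python3 -m handwheel '[0,0,0.1,0,0,0,0,0,0.2,0,0,0,0,0,0.25,0,0,0,0,0,0.25,0,0,0,0,0,0.2,0,0,0]'
python3 -m handwheel '[-0.1,0,0,0,0,0,-0.2,0,0,0,0,0,-0.2,0,0,0,0,0,-0.1,0,0,0,0,0,0,0,0,0,0,0]'
python3 - <<'E'
from m import *
c=imaging.get_calibration('wrist');p,d=imaging.read_camera('wrist')
cv2.imwrite('pics/w3.png',p);measure(dict(c,p=p,d=d))
p,d=imaging.read_camera('scene');cv2.imwrite('pics/s3.png',p)
p0=cv2.imread('pics/scene0.png')
c=imaging.get_calibration('scene')
for n,lo,hi,(a,b,e,f) in(('notes',(0,150,150),(100,255,255),(175,207,195,235)),('punch',(0,0,120),(70,70,255),(135,180,275,325)),):
    for q in(p0,p):
        m=cv2.inRange(q,lo,hi)[a:b,e:f];M=cv2.moments(m,True);print(n,M['m00'],M['m10']/M['m00']+e,M['m01']/M['m00']+a)
d=cv2.absdiff(p0,p).max(2)[255:315,195:260];print('mug diff px>40:',(d>40).sum())
E
```

```text
time: 7.88
eef_pos: [0.5997, -0.0713, 0.0894]
tcp_rot: [0.979, -0.203, 0.003, 0.002]
contact_force: [1.5, -4.8, 0.6]
opening: 0.134
finger_force: 61.2
time: 8.13
eef_pos: [0.5979, -0.0686, 0.0878]
tcp_rot: [0.979, -0.204, 0.0, -0.0]
contact_force: [0.5, -0.5, -0.1]
opening: 0.401
finger_force: 0.0
time: 8.55
eef_pos: [0.5983, -0.0684, 0.2407]
tcp_rot: [0.979, -0.204, 0.001, -0.0]
contact_force: [0.7, -0.8, 0.7]
opening: 0.397
finger_force: 0.0
time: 8.97
eef_pos: [0.5055, -0.0679, 0.2373]
tcp_rot: [0.979, -0.204, -0.001, -0.0]
contact_force: [0.7, -0.2, 0.4]
opening: 0.4
finger_force: 0.0
slide [0.5554 0.1122] size [18.1 16. ] ang 9.7 z 0.0823 local [-0.0184  0.0963]
dial [ 0.5975 -0.0714] size [13.4 45.6] ang 66.9 z 0.0843 local [-0.0124 -0.0921]
lam ((591.9155883789062, 20.499069213867188), (110.45164489746094, 283.5340881347656), 11.220427513122559)
notes 529.0 215.91115311909263 190.37051039697542
notes 457.0 216.17943107221006 190.5448577680525
punch 711.0 299.7271448663854 155.63853727144866
punch 713.0 299.8765778401122 155.79803646563815
mug diff px>40: 0
```

View pics/w3.png

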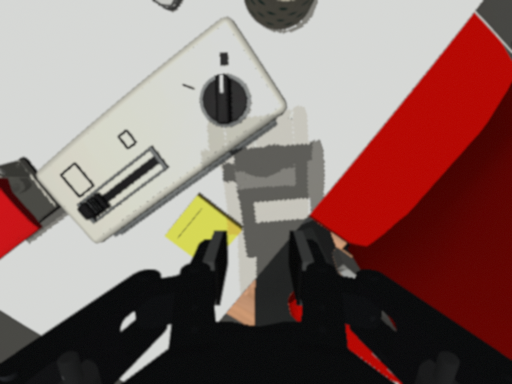

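The dial bar lies at −23.1° against −23.2° for the thick mark, with its white line pointing at the thick mark (224,58). The slide sits at the large end near (93,207). In the scene camera the notes, punch and mug are where they were.

```bash
python3 -c "
from plant import ctrl
print(ctrl.sign_off())"
```

```text
the job is handed in; nothing more can be done
None
```

The job is handed in: the size slide is against the large-sheet end stop, the dial then clicked over to the thick mark, and the mug, punch and notes have not moved.

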